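# Part the stuck adapter sleeves and sort them by size

### The job

Three centrifuge adapter sleeves are stuck one inside another. Slide the whole nest upright into the tall narrow gate, so that the lugs catch the middle sleeve, and pull the smallest one straight up and out; then slide the remaining pair into the low wide gate and pull the middle sleeve out of the largest. Finish with every sleeve standing upright in the tray of its own size (smallest in the smallest tray, largest in the largest), never letting one tip over, and leave the other things on the bench where they are.

Things in the scene. Friction and masses are not known exactly. Their poses are not given: they have to be found in the camera images.
- small_mid (a point): centre (half-way up) of the smallest grey plastic sleeve: a hollow stepped cylinder, 70 mm tall in all: body 28 mm diameter, 44 mm tall, and above it a wider head 38 mm diameter, 26 mm tall (18 mm open bore in its top). z up along the sleeve. At the start it is plugged in the medium sleeve, its whole head exposed on top of that one's head (nest top 138 mm above the bench).
- medium_mid (a point): centre (half-way up) of the medium grey sleeve: same form, 78 mm tall: body 43 mm diameter, 52 mm tall; head 54 mm diameter, 26 mm tall; 31 mm open bore. At the start it is plugged in the large sleeve, its head (86 to 112 mm above the bench) resting on that one's top.
- large_mid (a point): centre (half-way up) of the largest grey sleeve: same form, 86 mm tall: body 58 mm diameter, 60 mm tall; head 70 mm diameter, 26 mm tall; 46 mm open bore. It stands on the bench and carries the other two at the start.
- small: the smallest sleeve, about 60 g; origin at the centre of its underside. Once the gate holds the medium sleeve down it comes fully out after 44 mm of straight upward pull.
- medium: the medium sleeve, about 120 g; origin at the centre of its underside; comes fully out of the large one after 52 mm of pull. Rubber pads in the bores of the medium and large sleeves hold the plugged sleeve by friction: pulling it loose takes about 6 to 11 N, more than the weight of what hangs below, so a nest lifted gently by its top sleeve stays together. A gripped nest can pivot between two fingers if it drags on the bench: carry it just clear.
- large: the largest sleeve, about 160 g; origin at the centre of its underside
- gates: fixed steel parting fixture: three posts (16 mm thick, 100 mm apart) in a row along its y axis, with lugs that point inward over two gates; origin on the bench at the middle post. x = straight through the gates, away from the robot; y = left. Sleeves slide in along x from the robot's side. A flat 6 mm tie bar lies on the bench from 62 mm behind the post row.
- tall_gate (a point): point on the bench in the middle of the tall narrow gate (fixture's axes), 50 mm left of the middle post. Lug undersides 120 mm above the bench, lugs 6 mm thick, 20 mm along x, 46 mm apart: the small head passes up between them, the medium head goes under them. Post tops at 128 mm. A head here can be gripped from above with one finger before and one behind the lugs (along x).
- low_gate (a point): point on the bench in the middle of the low wide gate (fixture's axes), 50 mm right of the middle post, 100 mm from the tall gate. Lug undersides 94 mm above the bench, 6 mm thick, 20 mm along x, 62 mm apart: the medium head passes up between them, the large head (top at 86 mm) goes under them; grip along x as in the tall gate.
- tray_small_in (a point): centre of the inner floor (4 mm above the bench) of the smallest square aluminium tray, 70 mm outside, walls 4 mm thick and 22 mm high, fixed; x and y along its sides. The three trays change places from start to start.
- tray_medium_in (a point): the same for the middle-sized tray, 86 mm outside.
- tray_large_in (a point): the same for the largest tray, 102 mm outside.
- petri_dish_0: bystander: shallow clear petri dish, 67 mm diameter, 16 mm high; origin under its centre; leave alone
- stopwatch: bystander: black stopwatch, 73x62x18 mm; origin under its centre; leave alone
- tape_roll: bystander: roll of tape lying flat, 68 mm diameter, 24 mm high; origin under its centre; leave alone
- beaker_100: bystander: glass beaker, 52x57x70 mm; origin under its centre; leave alone
- forceps: bystander: steel forceps lying flat, 136 mm long; origin under its centre; leave alone
- jar_white_2: bystander: small white jar with a screw cap, 44 mm diameter, 59 mm tall; origin under its centre; leave alone. It stands by the front corner of the tall fume hood cabinet (front at about x = 0.57, right side at about y = 0.26), which the arm must keep clear of.
Mind the look-alikes: they are no part of the job. Leave any turquoise look-alike of the part that bears tray_large_in alone.

How it is judged:
By the outcome, as a careful person would: the job done as asked, in the order asked, and still so for the second after the job is handed in, with the robot touching nothing.
It also fails if it takes over 72 s, if anything falls off the work surface, if the arm or the gripper's body presses on something with over 40 N, if the wrist force passes 120 N, or if a joint passes its speed limit or range.

### The arm

A 6-joint arm with a two-finger parallel gripper is mounted at the origin on a cart in front of the work surface, level with it; the furniture and walls round the work are solid. World frame = base frame: x ahead of the robot, y to its left, z up, the work surface at z = 0. Lengths are in m, angles in rad, forces in N, time in s.
With the tool pointing down it reaches from about 0.425 to 1.125 m from the base axis. Payload 14.9 kg.
Tool frame: the origin (TCP) lies between the finger pads; the fingertips stand 19 mm ahead of it and the grasp point (between the pads) is the TCP (ctrl.nose_length is the distance from the TCP to the fingertips, in m); z points along the fingers, y is the direction in which the jaws open and shut (so a half turn about z gives the same grasp; the last joint's range is limited). The gripper opens to 91 mm and grips with 3 to 60 N. Pads are 32 mm wide; open, the fingers measure 118 mm over their backs; the gripper's body (76 mm by 178 mm) begins 60 mm behind the grasp point.
Start: joints at [1.072, 0.379, 1.734, -0, 1.028, -0.033], TCP at [0.314, 0.625, 0.233] pointing down, gripper open.
Joint ranges: [-2.77, 2.77], [-0.74, 2.19], [0, 2.66], [-1.06, 4.2], [0.31, 2.87], [-3.08, 3.08]. Speed limits (rad/s): [1.89, 1.89, 2.39, 3.14, 3.14, 3.14].

### API

Orientations are given as a rotation vector (axis times angle).
In Python, from plant import ctrl gives the robot as it stands. Calls block until the motion is done:
- ctrl.reach(position, orientation): joint-space move of the TCP to a pose.
- ctrl.move_linear(position, ori=None, v=0.15, force_limit=None): straight line of the TCP; ori=None keeps the orientation; v is the mean speed in m/s. With force_limit (N) it stops when the force on the tool has changed by that much, and returns True; else False.
- ctrl.movej(angles): joint-space move.
- ctrl.gripper_open() and ctrl.close(): open the fingers fully, or close them until they stop; the grip force is fixed at half the most.
- ctrl.pause(seconds).
- ctrl.ik(position, orientation): joint angles nearest the present ones, or None.
- ctrl.get_state(): the state.
- ctrl.grab_frame(name): name is "scene" or "top" or "wrist"; returns a dict with "frame" (400x640x3 uint8, red, green, blue), "fx", "fy", "cx", "cy" (pixels), "dist_coeffs" ([k1, k2, p1, p2, k3] as OpenCV has them; the pictures are not rectified), "cam_to_world" (4x4, takes a point from camera to world coordinates); the wrist camera has in their place "mount" (4x4, takes a point from camera to tool coordinates, whose origin is the TCP and whose axes are the flange's). Camera axes: x right, y down, z forward; pixel columns grow to the right and rows downward; lengths in m; the calibration is good to about 2 mm. A picture is of the moment at which its call begins: read the wrist's pose just before it. There is no depth.
A pose or a line that the arm cannot do raises ctrl.MotionError and nothing moves.
- ctrl.close_job(): hands the job in, once; it reports no verdict.
Trained networks look in a picture, given as the dict that the camera call returned (one of the last four; its "shot" number tells which), for a name from the list of things; names that differ only in an ending like _2 or _b are one class to them, and where a whole thing is asked for, a point or a joint stands for the part that bears it (a point fixed in the world has none). Each returns a list of dicts, best first, with "p" (0 to 1); they miss things now and then, are a little off and sometimes report something else, mostly with a low value. They report only what shows in the picture. A call takes as long as a camera call. They do not tell look-alikes from the thing itself.
- ctrl.look_for(query, picture): "bbox" ([left, top, right, bottom] in pixels, round what is visible of it).
- ctrl.outline_of(query, picture): "mask" (400x640 bool, what is visible of it) and "bbox" ([left, top, right, bottom] in pixels, round what is visible of it).
- ctrl.landmark_of(query, picture): "centre" ([column, row] in pixels: a listed point, or the origin of a listed thing).
The state is a dict: "t": time; "qpos": joint angles; "qvel": joint speeds; "joint_efforts": joint torques, N m; "tool_pos": TCP position; "ee_rot": TCP orientation; "wrist_force": force on the tool from outside, world axes, zero at the start; "moment": the same for the moment, N m; "gripper_width": opening from 0.0 (shut) to 1.0 (fully open).
Only numpy, scipy, OpenCV 4.12 (cv2) and the standard library are available. Lean on these libraries where they do the work, as an engineer would, in place of code of your own. Each camera call takes 0.05 s, during which the arm holds its last target.

## Working session

There is one attempt and no reset: what is moved stays moved. The work goes in short steps, each a Python script; the robot and the scene stay as the last script left them, time stands still between calls to the robot, and variables do not carry over. Pictures are saved under pics/ and viewed, and the job is handed in when it is done.

```bash
ls; mkdir -p pics; python3 - <<'E'
from plant import ctrl
import cv2
s=ctrl.get_state(); print(s)
for n in ["scene","top","wrist"]:
    f=ctrl.grab_frame(n); cv2.imwrite(f"pics/a_{n}.png",f["frame"][:,:,::-1])
    print(n,f["fx"],f["cx"],f["cy"],f["dist_coeffs"],f.get("cam_to_world"),f.get("mount"))
E
```

```text
pics
{'t': 0.0, 'qpos': array([ 1.07170838e+00,  3.79430370e-01,  1.73479718e+00, -8.52366589e-07,
        1.02853184e+00, -3.32954618e-02]), 'qvel': array([-0.000272  , -0.00023487,  0.00042643,  0.00085777, -0.00095633,
       -0.0008212 ]), 'joint_efforts': array([ 4.23095815e-03, -7.63734984e+01, -4.34363830e+01,  6.53717760e-02,
        4.23737196e-02, -1.15586336e-04]), 'tool_pos': array([0.3142041 , 0.62507635, 0.23226488]), 'ee_rot': array([-7.24997243e-01, -3.05647777e+00,  1.76827715e-03]), 'wrist_force': array([-0.01939062,  0.15333816, -0.66999527]), 'moment': array([ 0.03112324,  0.03228414, -0.00422641]), 'gripper_width': 0.9978665458980917}
scene 453.63993444044786 317.3545988005926 201.42040408727112 [0.0054469 0.        0.        0.        0.       ] [[-0.57948745 -0.71682114  0.38776507  0.02841229]
 [-0.81495692  0.51334589 -0.26892602  0.25915939]
 [-0.00628575 -0.47185108 -0.88165585  1.27885951]
 [ 0.          0.          0.          1.        ]] None
top 414.95189237592757 318.9316337479757 198.03090269903146 [0.01298964 0.         0.         0.         0.        ] [[ 0.02653944 -0.98949921  0.14208086  0.38708626]
 [-0.99956799 -0.02806349 -0.00873323 -0.09895001]
 [ 0.01262881 -0.1417877  -0.98981653  1.29958571]
 [ 0.          0.          0.          1.        ]] None
wrist 282.18495541092113 314.7048074950548 200.06855842447726 [-0.04989987  0.          0.          0.          0.        ] None [[ 3.17619659e-05 -9.62857068e-01 -2.70011603e-01  7.63066283e-02]
 [ 9.99999871e-01  1.67264925e-04 -4.78832215e-04  7.74760852e-04]
 [ 5.06210453e-04 -2.70011553e-01  9.62856949e-01 -1.52553632e-01]
 [ 0.00000000e+00  0.00000000e+00  0.00000000e+00  1.00000000e+00]]
```

View pics/a_scene.png

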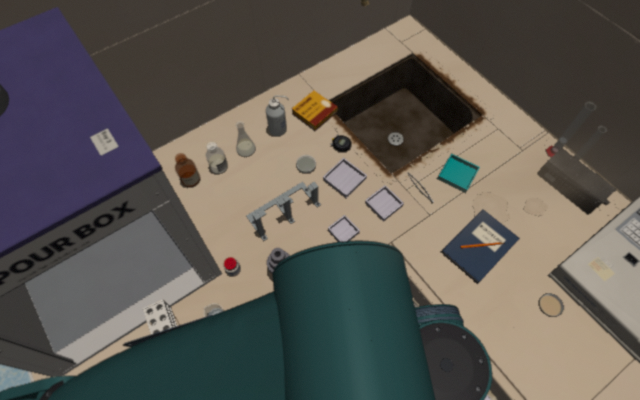

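View pics/a_top.png

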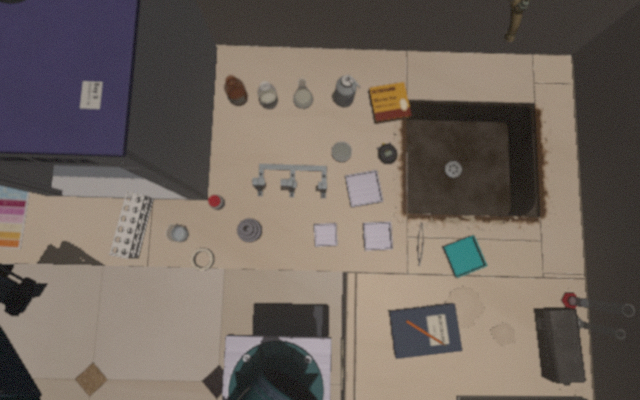

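View pics/a_wrist.png

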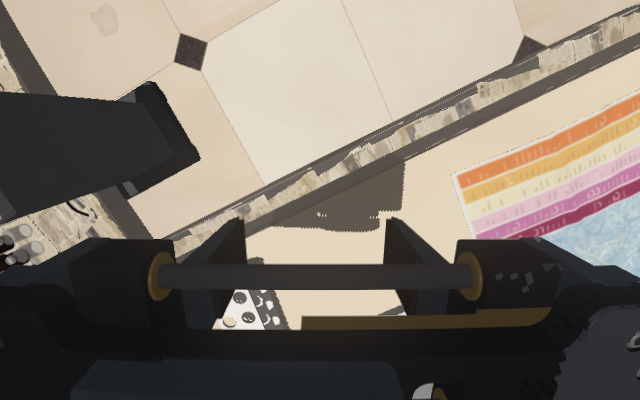

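```bash
cat > h.py <<'E'
from plant import ctrl
import numpy as np, cv2
from scipy.spatial.transform import Rotation as R
def grab(n,save=None):
    s=ctrl.get_state(); f=ctrl.grab_frame(n)
    if n=="wrist":
        T=np.eye(4); T[:3,:3]=R.from_rotvec(s["ee_rot"]).as_matrix(); T[:3,3]=s["tool_pos"]
        f["T"]=T@np.array(f["mount"])
    else: f["T"]=np.array(f["cam_to_world"])
    f["K"]=np.array([[f["fx"],0,f["cx"]],[0,f["fy"],f["cy"]],[0,0,1]])
    if save: cv2.imwrite(f"pics/{save}.png",f["frame"][:,:,::-1])
    return f
def plane(f,px,z):
    u=cv2.undistortPoints(np.array(px,float).reshape(-1,1,2),f["K"],np.array(f["dist_coeffs"])).reshape(-1,2)
    d=np.c_[u,np.ones(len(u))]@f["T"][:3,:3].T; o=f["T"][:3,3]
    return o+d*((z-o[2])/d[:,2])[:,None]
def proj(f,P):
    Ti=np.linalg.inv(f["T"])
    return cv2.projectPoints(np.array(P,float).reshape(-1,1,3),cv2.Rodrigues(Ti[:3,:3])[0],Ti[:3,3],f["K"],np.array(f["dist_coeffs"]))[0].reshape(-1,2)
def down(phi):
    # tool z down, tool x at angle phi in world; y (jaw) = phi-90deg
    c,s=np.cos(phi),np.sin(phi)
    return R.from_matrix(np.array([[c,s,0],[s,-c,0],[0,0,-1.]])).as_rotvec()
E
python3 - <<'E'
from h import *
Z=dict(small_mid=.103,medium_mid=.073,large_mid=.043,tall_gate=0,low_gate=0,gates=0,tray_small_in=.004,tray_medium_in=.004,tray_large_in=.004,petri_dish_0=0,stopwatch=0,tape_roll=0,beaker_100=0,forceps=0,jar_white_2=0)
for n in ["scene","top"]:
    f=grab(n)
    for q,z in Z.items():
        for d in ctrl.landmark_of(q,f)[:3]:
            if d["p"]>.2: print(n,q,round(d["p"],2),np.round(d["centre"],1),np.round(plane(f,d["centre"],z)[0],4))
print(down(0), ctrl.get_state()["t"])
E
```

```text
scene small_mid 0.7 [278.  255.7] [0.4702 0.0876 0.103 ]
scene medium_mid 0.6 [276.6 261.3] [0.4697 0.0956 0.073 ]
scene large_mid 0.63 [280.2 268.4] [0.4566 0.0949 0.043 ]
scene tall_gate 0.89 [273.4 230.4] [0.5872 0.0386 0.    ]
scene low_gate 0.78 [302.5 206.2] [ 0.6043 -0.0825  0.    ]
scene gates 0.84 [288.3 217.5] [ 0.5973 -0.0236  0.    ]
scene gates 0.66 [417.6 185.1] [ 0.45   -0.4311  0.    ]
scene tray_small_in 0.84 [345.9 230.6] [ 0.4548 -0.1421  0.004 ]
scene tray_medium_in 0.85 [385.6 204.3] [ 0.4546 -0.2998  0.004 ]
scene tray_medium_in 0.68 [280.  268.4] [0.4704 0.0902 0.004 ]
scene tray_medium_in 0.46 [345.1 229.6] [ 0.459  -0.1421  0.004 ]
scene tray_large_in 0.85 [457.8 174. ] [ 0.4038 -0.564   0.004 ]
scene tray_large_in 0.73 [347.3 176.1] [ 0.6087 -0.2643  0.004 ]
scene tray_large_in 0.27 [345.7 231.2] [ 0.4536 -0.1404  0.004 ]
scene petri_dish_0 0.8 [304.6 164.7] [ 0.7292 -0.1769  0.    ]
scene stopwatch 0.8 [340.9 146.2] [ 0.7185 -0.3204  0.    ]
scene stopwatch 0.64 [282.2 269.6] [0.4649 0.0864 0.    ]
scene beaker_100 0.6 [217.4 318.4] [0.4505 0.3138 0.    ]
s
[... 1021 characters left out ...]
  0.004 ]
top tray_medium_in 0.44 [180.1 230.9] [0.4579 0.3173 0.004 ]
top tray_large_in 0.91 [465.5 257.8] [ 0.3989 -0.5694  0.004 ]
top tray_large_in 0.82 [362.4 190.2] [ 0.602  -0.2473  0.004 ]
top petri_dish_0 0.66 [342.9 151.9] [ 0.7257 -0.1835  0.    ]
top petri_dish_0 0.49 [254.3 230.9] [0.4643 0.0885 0.    ]
top stopwatch 0.79 [385.2 155.6] [ 0.7175 -0.3198  0.    ]
top stopwatch 0.48 [246.4 229.8] [0.4671 0.1133 0.    ]
top tape_roll 0.81 [201.2 262.9] [0.3616 0.2467 0.    ]
top beaker_100 0.81 [178.9 233.1] [0.4512 0.3218 0.    ]
top forceps 0.52 [422.3 243.5] [ 0.4394 -0.4368  0.    ]
top jar_white_2 0.66 [219.  198.4] [0.5635 0.2044 0.    ]
[3.14159265 0.         0.        ] 1.75
```

```bash
python3 - <<'E'
from h import *
a=1.0717
print(ctrl.ik([.47*np.cos(a),.47*np.sin(a),.34],down(a+np.pi/2)))
for p in [(.50,-.05,.38),(.47,.09,.133),(.6,.03,.2),(.605,-.255,.1),(.45,-.3,.1),(.45,-.13,.2)]:
    print(p,ctrl.ik(p,down(np.pi/2)))
E
```

```text
[ 1.0221052  -0.12741136  2.10074888  0.          1.16825513 -0.0495948 ]
(0.5, -0.05, 0.38) [-1.46054018e-01 -1.00593295e-01  2.00407592e+00 -4.44089210e-16
  1.23811003e+00 -1.46054018e-01]
(0.47, 0.09, 0.133) [ 1.40489942e-01  1.90435629e-01  2.21729789e+00 -4.44089210e-16
  7.33859135e-01  1.40489942e-01]
(0.6, 0.03, 0.2) [ 1.11637828e-02  2.67484311e-01  1.95577458e+00 -4.44089210e-16
  9.18333758e-01  1.11637828e-02]
(0.605, -0.255, 0.1) [-4.34388176e-01  4.86047141e-01  1.86776666e+00 -4.44089210e-16
  7.87778848e-01 -4.34388176e-01]
(0.45, -0.3, 0.1) [-6.31097657e-01  3.37359086e-01  2.10292449e+00 -4.44089210e-16
  7.01309079e-01 -6.31097657e-01]
(0.45, -0.13, 0.2) [-3.30996385e-01  5.50272961e-02  2.21026176e+00 -4.44089210e-16
  8.76303599e-01 -3.30996385e-01]
```

```bash
python3 - <<'E'
from h import *
a=1.0717
ctrl.reach([.47*np.cos(a),.47*np.sin(a),.34],down(a+np.pi/2))
print(ctrl.get_state()["t"])
ctrl.movej([0.05,-0.127,2.10,0,1.168,0.05])
ctrl.reach([.50,-.03,.38],down(np.pi/2))
print(ctrl.get_state()["t"],ctrl.get_state()["tool_pos"])
f=grab("wrist","b_wrist")
Z=dict(small_mid=.103,medium_mid=.073,large_mid=.043,tall_gate=0,low_gate=0,gates=0,tray_small_in=.004,tray_medium_in=.004,tray_large_in=.004)
for q,z in Z.items():
        for d in ctrl.landmark_of(q,f)[:3]:
            if d["p"]>.3: print(q,round(d["p"],2),np.round(d["centre"],1),np.round(plane(f,d["centre"],z)[0],4))
print(ctrl.get_state()["t"])
E
```

```text
2.75
4.825 [ 0.50010852 -0.02983326  0.38002258]
small_mid 0.97 [292.5  92.6] [0.4683 0.087  0.103 ]
medium_mid 0.85 [292.9  90.6] [0.4667 0.0927 0.073 ]
tall_gate 0.58 [291.2  90.5] [0.4583 0.1001 0.    ]
tall_gate 0.51 [291.   90.7] [0.458  0.0998 0.    ]
low_gate 0.43 [365.9 158. ] [ 0.5967 -0.0201  0.    ]
gates 0.8 [366.1 158.9] [ 0.5972 -0.0218  0.    ]
tray_small_in 0.77 [292.3 211.9] [ 0.456  -0.1256  0.004 ]
tray_small_in 0.56 [363.7 161.6] [ 0.5922 -0.0263  0.004 ]
tray_medium_in 0.63 [296.2 285.5] [ 0.4606 -0.2912  0.004 ]
tray_large_in 0.85 [364.8 269.3] [ 0.6053 -0.2524  0.004 ]
5.325
```

View pics/b_wrist.png

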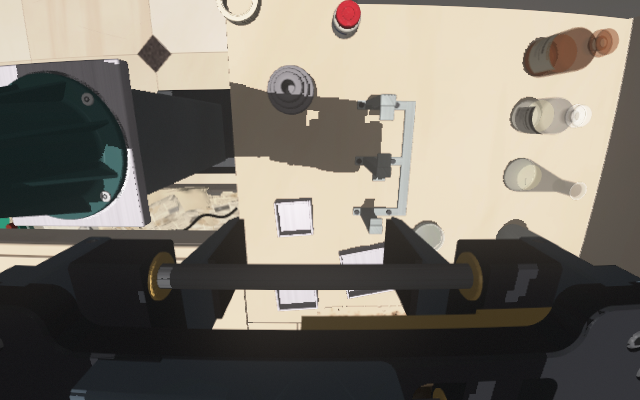

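```bash
python3 - <<'E'
import cv2
i=cv2.imread("pics/b_wrist.png")
cv2.imwrite("pics/b_c1.png",cv2.resize(i[85:240,335:435],None,fx=5,fy=5,interpolation=cv2.INTER_CUBIC)[:,:])
cv2.imwrite("pics/b_c1.png",cv2.resize(i[85:240,335:435],(387,600),interpolation=cv2.INTER_CUBIC))
cv2.imwrite("pics/b_c2.png",cv2.resize(i[55:125,255:330],None,fx=8,fy=8,interpolation=cv2.INTER_CUBIC))
E
```

```text
(no output)
```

View pics/b_c1.png

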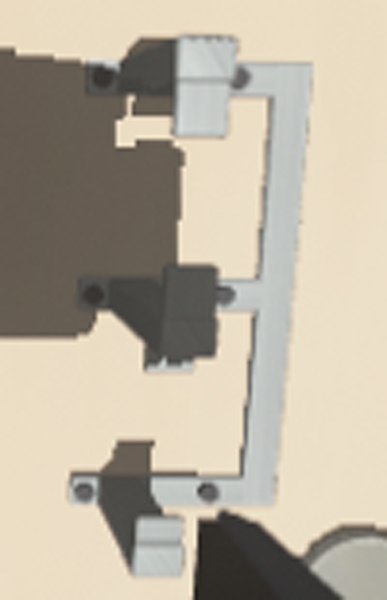

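View pics/b_c2.png

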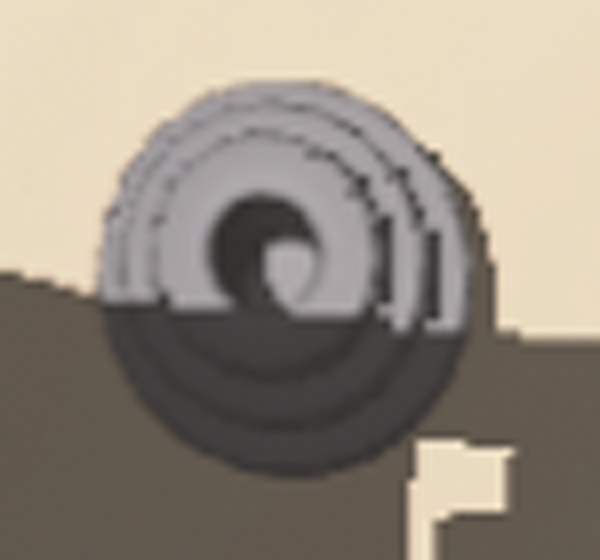

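```bash
python3 - <<'E'
from h import *
f=grab("wrist")
c1=lambda p:np.array(p)/3.87+[335,85]-.0
c2=lambda p:(np.array(p)+.5)/8+[255,55]-.5
for p,z in [((263,254),.138),((273,263),.112),((284,277),.086)]: print(plane(f,c2(p),z)[0])
for z in (.006,.01):
  F=plane(f,c1([(101,76),(93,294),(84,491)]),z);B=plane(f,c1([(240,76),(226,296),(208,492)]),z)
  print(F,B,(F+B)/2,sep="\n")
  E=plane(f,c1([(273,97),(263,275),(258,312),(242,472)]),.006); print(E)
# top of posts z=.128: upper post top corners
print(plane(f,c1([(178,38),(237,40),(174,134),(228,136)]),.128), plane(f,c1([(164,265),(217,268),(158,352),(214,356)]),.128),plane(f,c1([(138,517),(184,517),(131,575),(182,577)]),.128))
E
```

```text
[0.46415221 0.09170441 0.138     ]
[0.46348426 0.09312484 0.112     ]
[0.46320133 0.09347229 0.086     ]
[[ 0.58251314  0.07586148  0.006     ]
 [ 0.58278041 -0.02479772  0.006     ]
 [ 0.58244022 -0.12479866  0.006     ]]
[[ 0.6468761   0.0763777   0.006     ]
 [ 0.64745276 -0.0255302   0.006     ]
 [ 0.64571933 -0.12533905  0.006     ]]
[[ 0.61469462  0.07611959  0.006     ]
 [ 0.61511659 -0.02516396  0.006     ]
 [ 0.61407977 -0.12506885  0.006     ]]
[[ 0.66296376  0.06720236  0.006     ]
 [ 0.66471187 -0.01529054  0.006     ]
 [ 0.66371441 -0.03325801  0.006     ]
 [ 0.66228696 -0.11469628  0.006     ]]
[[ 0.58188947  0.07564501  0.01      ]
 [ 0.58215471 -0.02424944  0.01      ]
 [ 0.58181711 -0.12349064  0.01      ]]
[[ 0.64576345  0.07615731  0.01      ]
 [ 0.64633573 -0.02497635  0.01      ]
 [ 0.64461546 -0.12402692  0.01      ]]
[[ 0.61382646  0.07590116  0.01      ]
 [ 0.61424522 -0.0246129   0.01      ]
 [ 0.61321629 -0.12375878  0.01      ]]
[[ 0.66296376  0.06720236  0.006     ]
 [ 0.66471187 -0.01529054  0.006     ]
 [ 0.66371441 -0.03325801  0.006     ]
 [ 0.66228696 -0.11469628  0.006     ]]
[[0.59012198 0.08226454 0.128     ]
 [0.61103798 0.08180272 0.128     ]
 [0.5905232  0.04952254 0.128     ]
 [0.61005223 0.04897693 0.128     ]] [[ 0.5895295   0.00273144  0.128     ]
 [ 0.60928404  0.00172028  0.128     ]
 [ 0.58915075 -0.02987129  0.128     ]
 [ 0.6104831  -0.03134446  0.128     ]] [[ 0.58514696 -0.09564151  0.128     ]
 [ 0.60331031 -0.09565398  0.128     ]
 [ 0.58371695 -0.12015189  0.128     ]
 [ 0.60423202 -0.12105042  0.128     ]]
```

```bash
python3 - <<'E'
from h import *
o=down(np.pi/2)
S=lambda m:print(m,[np.round(ctrl.get_state()[k],4) for k in ("t","tool_pos","wrist_force","gripper_width")])
ctrl.reach([.4637,.0927,.22],o)
print(ctrl.move_linear([.4637,.0927,.134],o,v=.12,force_limit=8)); S("down")
ctrl.close(); S("closed")
ctrl.move_linear([.4637,.0927,.1375],v=.03); S("lift")
f=grab("wrist","c_wrist"); f=grab("top","c_top")
E
```

```text
False
down [np.float64(7.075), array([0.4643, 0.0926, 0.1347]), array([-0.3801, -0.7252, -0.8649]), np.float64(1.0)]
closed [np.float64(7.95), array([0.4638, 0.0927, 0.134 ]), array([ 1.3114,  1.0135, -0.9927]), np.float64(0.3984)]
lift [np.float64(8.2167), array([0.4636, 0.0927, 0.1375]), array([-0.395 ,  0.3918, -4.9085]), np.float64(0.4019)]
```

View pics/c_wrist.png

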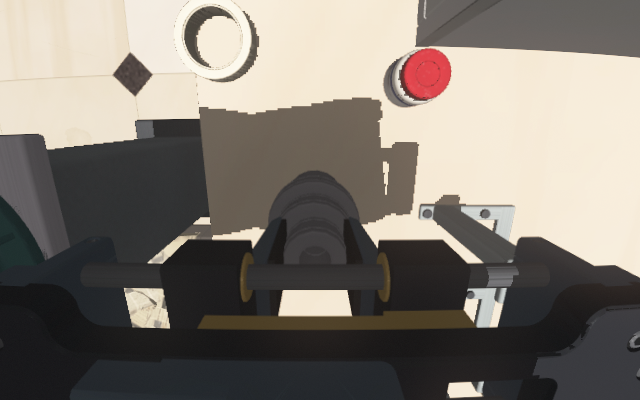

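```bash
python3 - <<'E'
from h import *
S=lambda m:print(m,[np.round(ctrl.get_state()[k],4) for k in ("t","tool_pos","wrist_force","gripper_width")])
print(ctrl.move_linear([.49,.0256,.1375],v=.08,force_limit=8)); S("side")
print(ctrl.move_linear([.601,.0256,.1375],v=.08,force_limit=8)); S("in")
f=grab("wrist","d_wrist"); f=grab("scene","d_scene"); f=grab("top","d_top")
E
python3 -c "
import cv2
i=cv2.imread('pics/d_scene.png');cv2.imwrite('pics/d_s.png',cv2.resize(i[150:300,200:400],(800,600)))"
```

```text
False
side [np.float64(9.3667), array([0.4898, 0.0258, 0.1375]), array([ 0.0099,  0.0931, -3.7908]), np.float64(0.4015)]
False
in [np.float64(10.9083), array([0.6006, 0.0256, 0.1375]), array([-1.2538,  0.6651, -3.8959]), np.float64(0.4011)]
```

View pics/d_wrist.png

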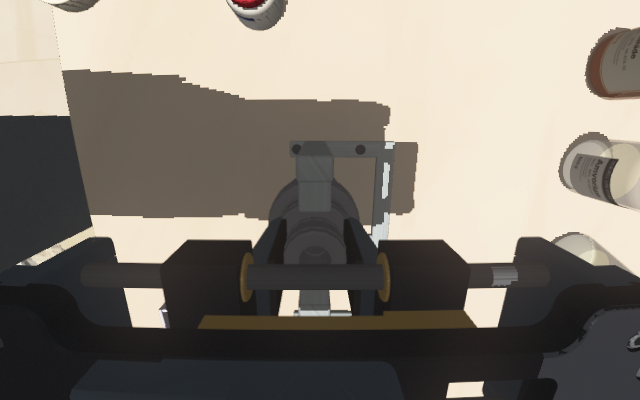

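View pics/d_s.png

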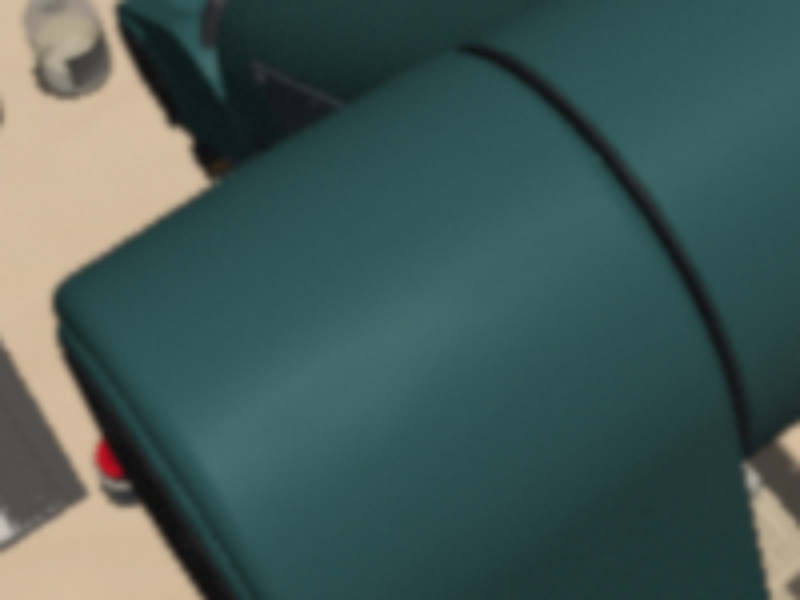

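```bash
python3 - <<'E'
from h import *
S=lambda m:print(m,[np.round(ctrl.get_state()[k],4) for k in ("t","tool_pos","wrist_force","gripper_width")])
for z in (.145,.155,.17,.18,.19,.20):
    ctrl.move_linear([.601,.0256,z],v=.04); S("up")
f=grab("wrist","e_wrist")
E
```

```text
up [np.float64(11.3917), array([0.6012, 0.0256, 0.1454]), array([ 0.269 ,  0.2001, -3.9137]), np.float64(0.4043)]
up [np.float64(11.7917), array([0.6014, 0.0256, 0.1555]), array([ 0.7802,  0.2312, -3.041 ]), np.float64(0.4034)]
up [np.float64(12.3167), array([0.6016, 0.0256, 0.1708]), array([-0.5441, -0.4215, -1.5318]), np.float64(0.4028)]
up [np.float64(12.7167), array([0.6012, 0.0256, 0.1804]), array([-0.139 ,  0.1713, -0.3971]), np.float64(0.3968)]
up [np.float64(13.1167), array([0.6012, 0.0256, 0.1903]), array([ 0.2632,  0.1269, -0.3825]), np.float64(0.4002)]
up [np.float64(13.5167), array([0.6011, 0.0256, 0.2003]), array([-0.1949,  0.1972, -0.658 ]), np.float64(0.402)]
```

View pics/e_wrist.png

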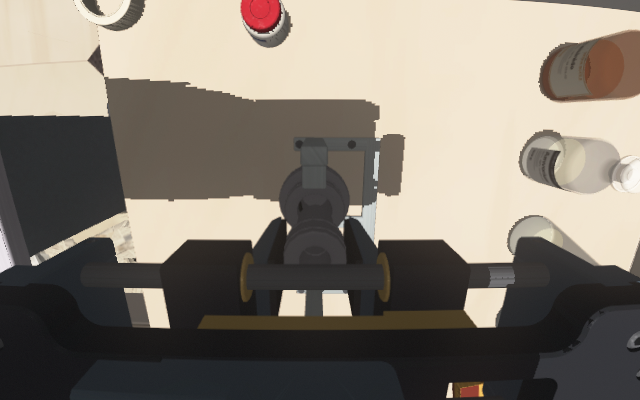

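```bash
python3 - <<'E'
from h import *
o=down(np.pi/2)
S=lambda m:print(m,[np.round(ctrl.get_state()[k],4) for k in ("t","tool_pos","wrist_force","gripper_width")])
ctrl.move_linear([.601,.0256,.225],v=.12)
ctrl.move_linear([.4555,-.1255,.20],v=.2)
ctrl.move_linear([.4555,-.1255,.085],v=.15)
print(ctrl.move_linear([.4555,-.1255,.066],v=.03,force_limit=3)); S("dn")
f=grab("wrist","f_wrist")
E
```

```text
True
dn [np.float64(16.575), array([ 0.4557, -0.1255,  0.0694]), array([0.9313, 0.5272, 1.3354]), np.float64(0.3995)]
```

View pics/f_wrist.png

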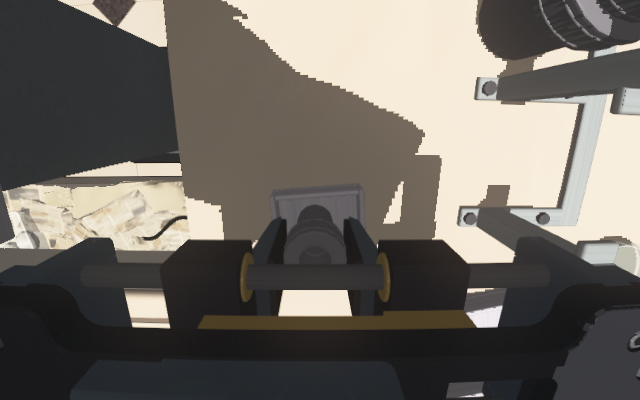

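```bash
python3 - <<'E'
from h import *
o=down(np.pi/2)
S=lambda m:print(m,[np.round(ctrl.get_state()[k],4) for k in ("t","tool_pos","wrist_force","gripper_width")])
ctrl.gripper_open(); S("open")
ctrl.move_linear([.4555,-.1255,.20],v=.15)
ctrl.move_linear([.56,-.06,.30],v=.25)
f=grab("wrist","g_wrist"); S("")
for q,z in dict(medium_mid=.073,large_mid=.043,small_mid=.039).items():
    for d in ctrl.landmark_of(q,f)[:3]: print(q,round(d["p"],2),np.round(d["centre"],1),np.round(plane(f,d["centre"],z)[0],4))
i=cv2.imread("pics/g_wrist.png"); cv2.imwrite("pics/g_c.png",cv2.resize(i[80:230,260:400],(560,600),interpolation=cv2.INTER_CUBIC))
E
```

```text
open [np.float64(17.5667), array([ 0.4553, -0.1254,  0.0696]), array([ 1.2466, -0.4842,  0.213 ]), np.float64(0.9998)]
 [np.float64(19.4167), array([ 0.5586, -0.0603,  0.2984]), array([-0.5425,  0.0016, -0.2368]), np.float64(1.0007)]
medium_mid 0.83 [348.8 113.9] [0.6024 0.026  0.073 ]
small_mid 0.81 [249.4 218. ] [ 0.4572 -0.1279  0.039 ]
```

View pics/g_wrist.png

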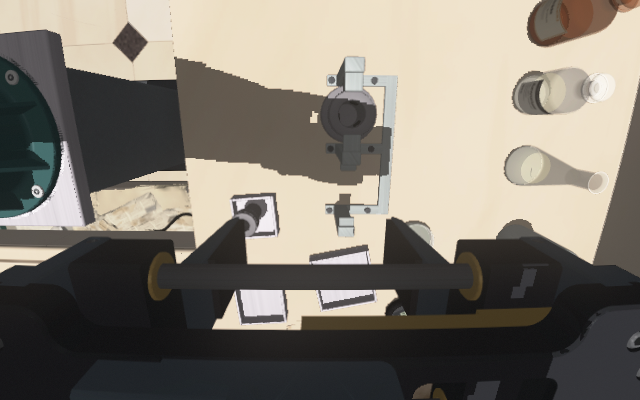

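View pics/g_c.png

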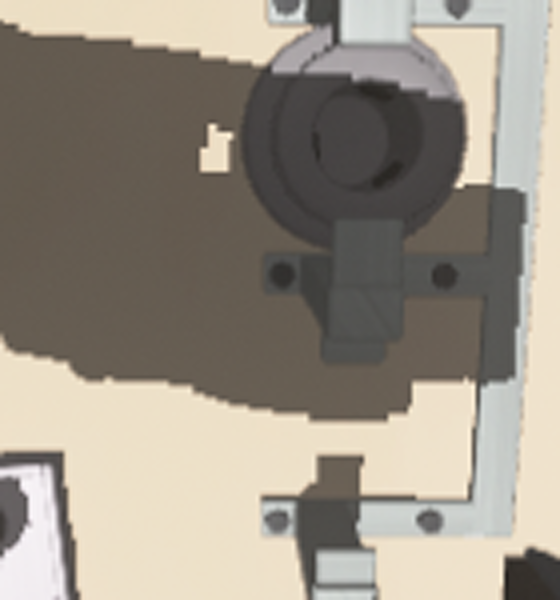

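```bash
python3 - <<'E'
from h import *
o=down(np.pi/2)
S=lambda m:print(m,[np.round(ctrl.get_state()[k],4) for k in ("t","tool_pos","wrist_force","gripper_width")])
f=grab("wrist"); c=plane(f,[352.2,113.5],.112)[0]; print(c)
y=.0257
ctrl.move_linear([.601,y,.20],o,v=.25)
print(ctrl.move_linear([.601,y,.109],o,v=.1,force_limit=8)); S("dn")
ctrl.close(); S("closed")
ctrl.move_linear([.601,y,.1125],v=.03); S("lift")
print(ctrl.move_linear([.495,y,.1125],v=.1,force_limit=8)); S("out")
print(ctrl.move_linear([.495,-.0745,.1125],v=.1,force_limit=8)); S("side")
f=grab("wrist","i_wrist")
E
```

```text
[0.60229051 0.02514635 0.112     ]
False
dn [np.float64(21.375), array([0.6014, 0.0257, 0.1096]), array([ 0.0295,  0.2288, -0.3281]), np.float64(0.9997)]
closed [np.float64(22.0417), array([0.601 , 0.0257, 0.1091]), array([-1.6707,  0.1581,  1.9434]), np.float64(0.5937)]
lift [np.float64(22.3083), array([0.601 , 0.0257, 0.1125]), array([ 2.0000e-03, -1.8730e-01, -3.2565e+00]), np.float64(0.5906)]
False
out [np.float64(23.5167), array([0.4956, 0.0257, 0.1126]), array([ 0.285 , -0.8522, -3.1969]), np.float64(0.5865)]
False
side [np.float64(24.6667), array([ 0.495 , -0.0741,  0.1125]), array([-0.2661,  2.42  , -1.8706]), np.float64(0.5915)]
```

View pics/i_wrist.png

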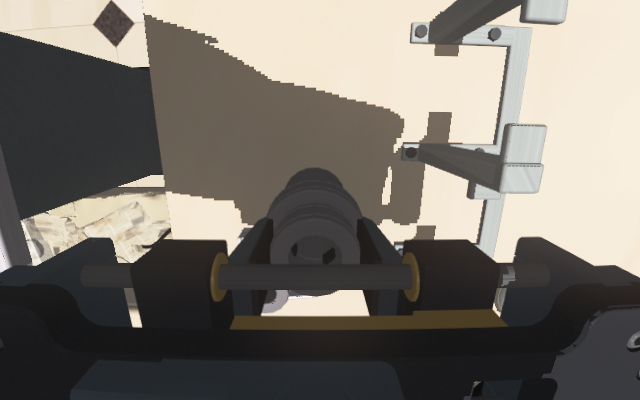

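```bash
python3 - <<'E'
from h import *
S=lambda m:print(m,[np.round(ctrl.get_state()[k],4) for k in ("t","tool_pos","wrist_force","moment","gripper_width")])
ctrl.move_linear([.502,-.045,.1125],v=.08); S("back")
f=grab("wrist","j_wrist"); f=grab("top","j_top");f=grab("scene","j_scene")
E
```

```text
back [np.float64(25.2417), array([ 0.502 , -0.0446,  0.1125]), array([-0.7918, -0.8531, -2.5087]), array([-0.0214,  0.0393,  0.0214]), np.float64(0.5914)]
```

View pics/j_wrist.png

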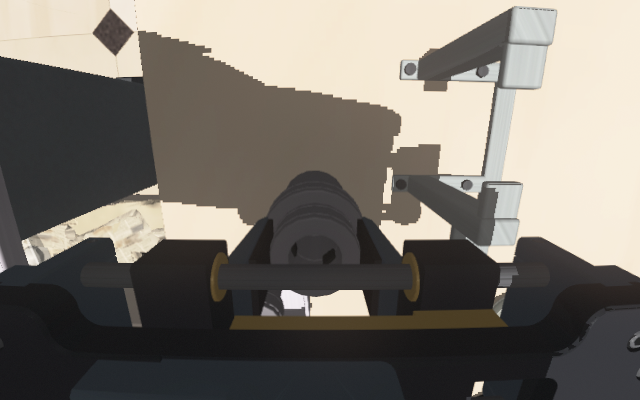

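View pics/j_top.png

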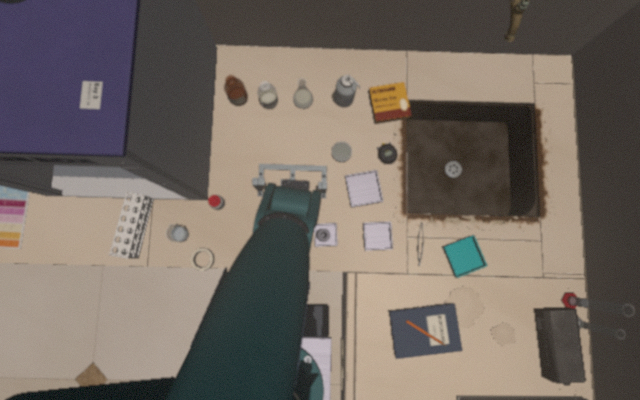

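```bash
python3 - <<'E'
from h import *
f=grab("wrist")
i=f["frame"][:,:,::-1].copy()
p=ctrl.get_state()["tool_pos"]
t=np.linspace(0,2*np.pi,60)
dz=p[2]-.109
for tilt,col in ((0,(0,0,255)),(0.1,(0,255,0))):
  c,s=np.cos(tilt),np.sin(tilt)
  for z,r in [(.112,.027),(.086,.027),(.086,.035),(.06,.035),(.06,.029),(0,.029)]:
    P=np.c_[r*np.cos(t),r*np.sin(t),0*t+z-.109]
    P=np.c_[P[:,0],c*P[:,1]-s*P[:,2],s*P[:,1]+c*P[:,2]]+p
    q=proj(f,P); print(tilt,z,r,q[:,1].min().round(1),q[:,0].min().round(1),q[:,0].max().round(1))
    cv2.polylines(i,[np.round(q*4).astype(int)],True,col,1,shift=2)
cv2.imwrite("pics/k.png",cv2.resize(i[150:310,220:420],(750,600),interpolation=cv2.INTER_NEAREST))
cv2.imwrite("pics/k0.png",cv2.convertScaleAbs(cv2.resize(f["frame"][150:310,220:420,::-1],(750,600),interpolation=cv2.INTER_CUBIC),alpha=2))
E
```

```text
0 0.112 0.027 214.0 268.0 360.1
0 0.086 0.027 201.2 274.1 354.2
0 0.086 0.035 189.2 262.2 366.1
0 0.06 0.035 180.8 268.4 360.2
0 0.06 0.029 188.9 276.2 352.3
0 0 0.029 174.0 284.4 344.4
0.1 0.112 0.027 216.3 267.9 360.1
0.1 0.086 0.027 199.2 273.9 354.4
0.1 0.086 0.035 187.2 262.0 366.4
0.1 0.06 0.035 175.4 268.0 360.5
0.1 0.06 0.029 183.4 275.9 352.6
0.1 0 0.029 163.1 284.0 344.8
```

View pics/k.png

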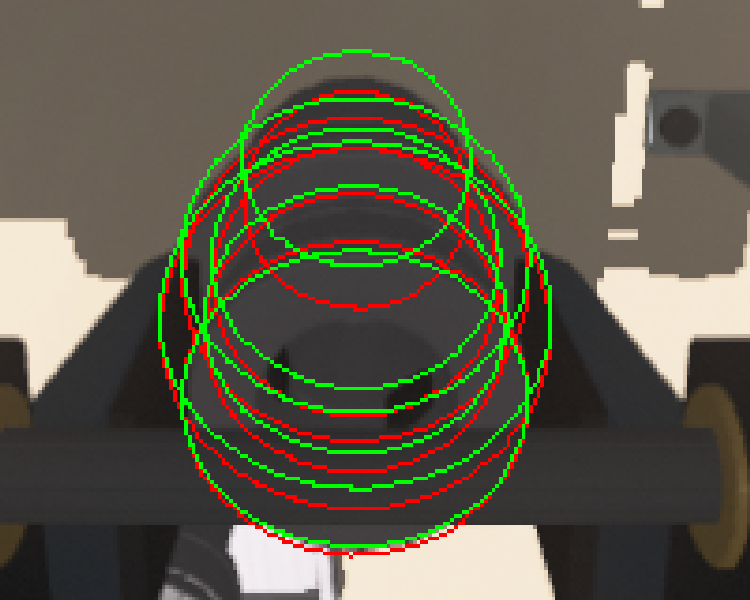

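View pics/k0.png

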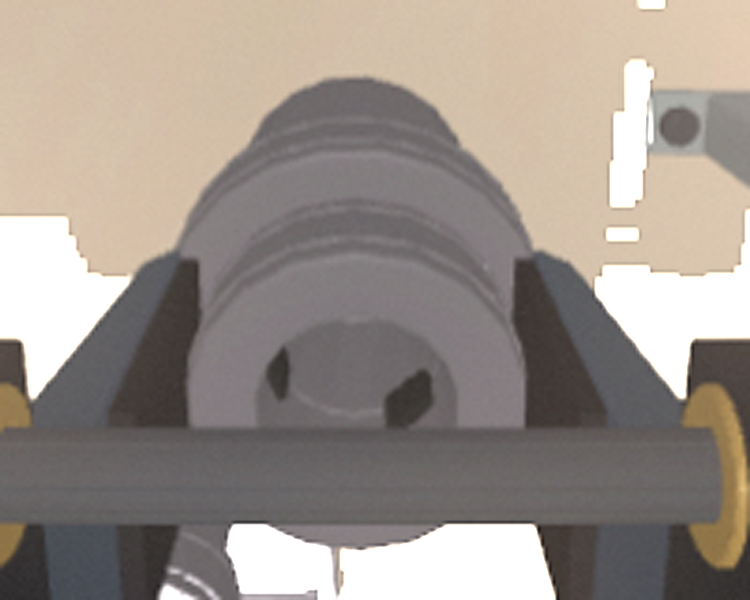

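```bash
python3 - <<'E'
from h import *
S=lambda m:print(m,[np.round(ctrl.get_state()[k],4) for k in ("t","tool_pos","wrist_force","gripper_width")])
ctrl.move_linear([.525,-.04,.1125],v=.08)
print(ctrl.move_linear([.525,-.04,.1065],v=.02,force_limit=3)); S("dn")
ctrl.gripper_open(); ctrl.pause(.15)
ctrl.move_linear([.525,-.04,.1095],v=.05)
f=grab("wrist","l_wrist")
cv2.imwrite("pics/l0.png",cv2.convertScaleAbs(cv2.resize(f["frame"][150:310,220:420,::-1],(750,600),interpolation=cv2.INTER_CUBIC),alpha=2))
S("")
t=np.linspace(0,2*np.pi,60)
p=np.array([.525,-.04,0])
for z,r in [(.112,.027),(.086,.035),(0,.029)]:
    q=proj(f,np.c_[r*np.cos(t),r*np.sin(t),0*t+z]+p); print(z,((q[:,1].min()-150)*3.75).round(1),((q[:,0].min()-220)*3.75).round(1),((q[:,0].max()-220)*3.75).round(1))
E
```

```text
True
dn [np.float64(26.125), array([ 0.525 , -0.0399,  0.1101]), array([-0.0306,  2.6612,  6.4579]), np.float64(0.5904)]
 [np.float64(27.3), array([ 0.525 , -0.04  ,  0.1095]), array([-0.3019, -0.2481, -0.9418]), np.float64(1.0015)]
0.112 238.5 180.2 524.9
0.086 145.9 158.9 547.3
0 89.4 242.1 466.7
```

View pics/l0.png

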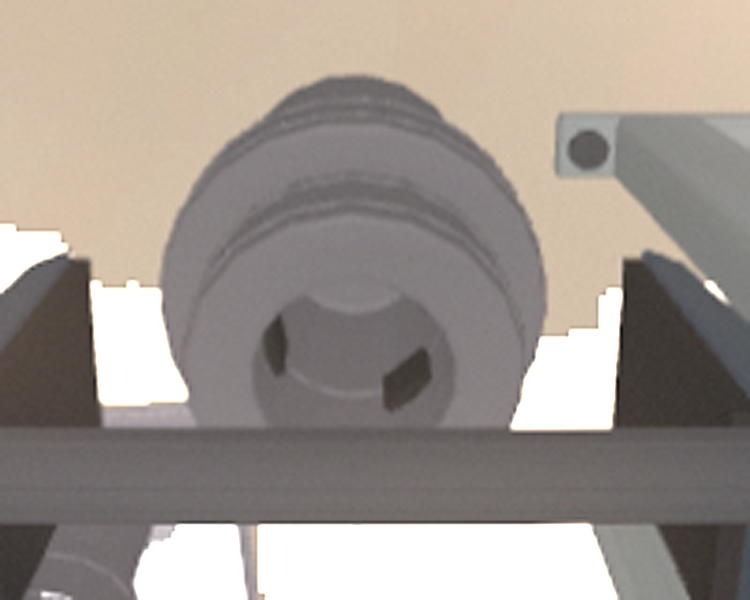

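```bash
python3 - <<'E'
from h import *
S=lambda m:print(m,[np.round(ctrl.get_state()[k],4) for k in ("t","tool_pos","wrist_force","gripper_width")])
ctrl.move_linear([.525,-.036,.1095],v=.05)
ctrl.close(); S("closed")
ctrl.move_linear([.525,-.036,.113],v=.03); S("lift")
print(ctrl.move_linear([.528,-.0747,.113],v=.07,force_limit=5)); S("side")
f=grab("wrist","m_wrist")
i=f["frame"][:,:,::-1].copy(); t=np.linspace(0,2*np.pi,60); p=ctrl.get_state()["tool_pos"]; p[2]-=.1095
for z,r in [(.112,.027),(.086,.035),(.06,.035),(0,.029)]:
    cv2.polylines(i,[np.round(4*proj(f,np.c_[r*np.cos(t),r*np.sin(t),0*t+z]+p)).astype(int)],True,(0,0,255),1,shift=2)
cv2.imwrite("pics/m0.png",cv2.convertScaleAbs(cv2.resize(i[150:310,220:420],(750,600),interpolation=cv2.INTER_CUBIC),alpha=2))
E
```

```text
closed [np.float64(28.2167), array([ 0.525 , -0.036 ,  0.1095]), array([-0.5639, -0.4724,  0.9147]), np.float64(0.591)]
lift [np.float64(28.4833), array([ 0.525 , -0.036 ,  0.1131]), array([ 0.4919,  0.517 , -3.1896]), np.float64(0.5904)]
False
side [np.float64(29.1917), array([ 0.5279, -0.0748,  0.1129]), array([ 1.1198,  0.4296, -2.4026]), np.float64(0.5915)]
```

View pics/m_wrist.png

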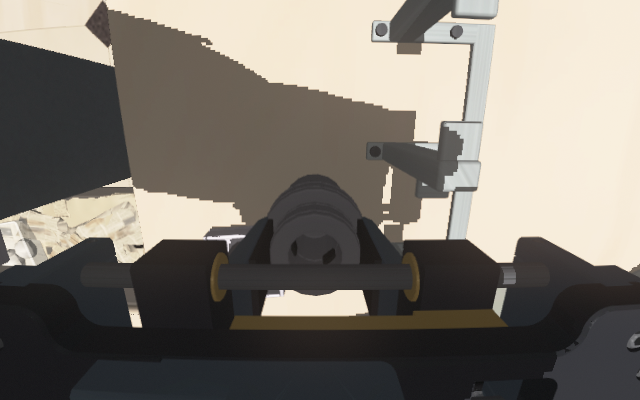

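View pics/m0.png

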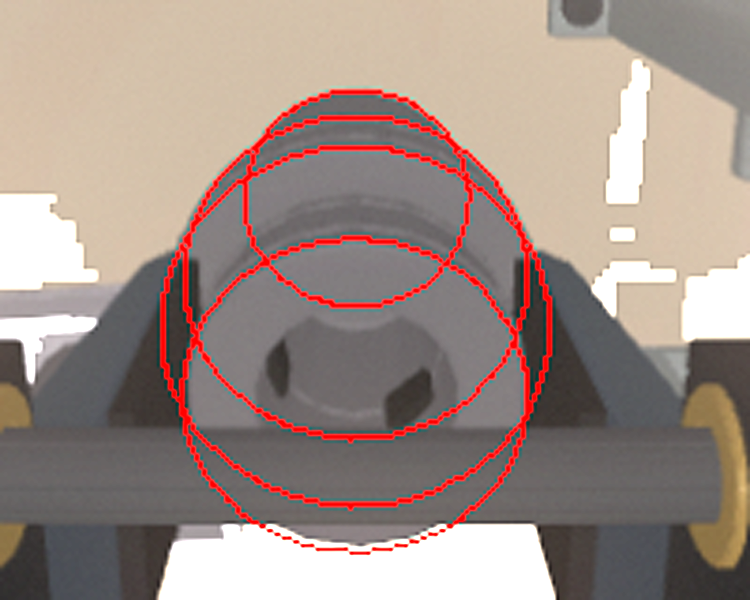

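```bash
python3 - <<'E'
from h import *
S=lambda m:print(m,[np.round(ctrl.get_state()[k],4) for k in ("t","tool_pos","wrist_force","gripper_width")])
print(ctrl.move_linear([.601,-.0747,.113],v=.07,force_limit=6)); S("in")
f=grab("wrist","n_wrist")
E
```

```text
False
in [np.float64(30.4333), array([ 0.6006, -0.0747,  0.1129]), array([ 0.2213,  0.5002, -2.7107]), np.float64(0.5921)]
```

View pics/n_wrist.png

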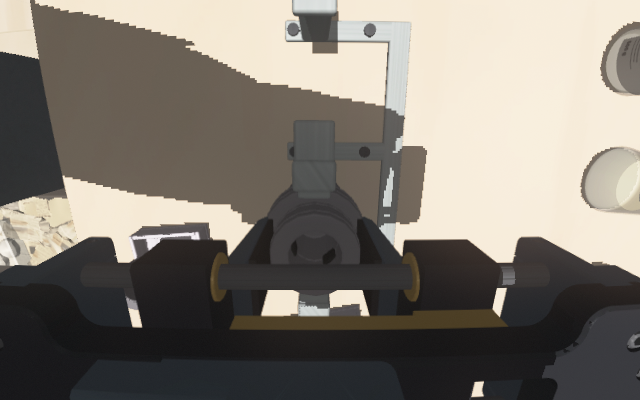

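```bash
python3 - <<'E'
from h import *
S=lambda m:print(m,[np.round(ctrl.get_state()[k],4) for k in ("t","tool_pos","wrist_force","gripper_width")])
for z in (.13,.15,.17,.185):
    ctrl.move_linear([.601,-.0747,z],v=.04); S("up")
ctrl.move_linear([.601,-.0747,.235],v=.1)
f=grab("wrist","o_wrist")
ctrl.move_linear([.52,-.30,.235],v=.2)
f=grab("wrist","o2_wrist")
for d in ctrl.landmark_of("large_mid",f)[:2]+ctrl.landmark_of("tray_medium_in",f)[:2]: print(d)
E
```

```text
up [np.float64(31.0583), array([ 0.6014, -0.0748,  0.1305]), array([ 0.4487,  0.4728, -3.1659]), np.float64(0.5929)]
up [np.float64(31.7083), array([ 0.6015, -0.0748,  0.1506]), array([-0.341 , -0.2222, -2.7654]), np.float64(0.5917)]
up [np.float64(32.3583), array([ 0.601 , -0.0747,  0.1702]), array([ 0.0965,  0.4482, -0.7342]), np.float64(0.5897)]
up [np.float64(32.8833), array([ 0.6011, -0.0747,  0.1852]), array([-0.4842,  0.1102, -1.5319]), np.float64(0.5858)]
{'centre': [315.2, 215.9], 'p': 0.54}
{'centre': [269.5, 174.9], 'p': 0.67}
{'centre': [459.0, 194.2], 'p': 0.23}
```

View pics/o_wrist.png

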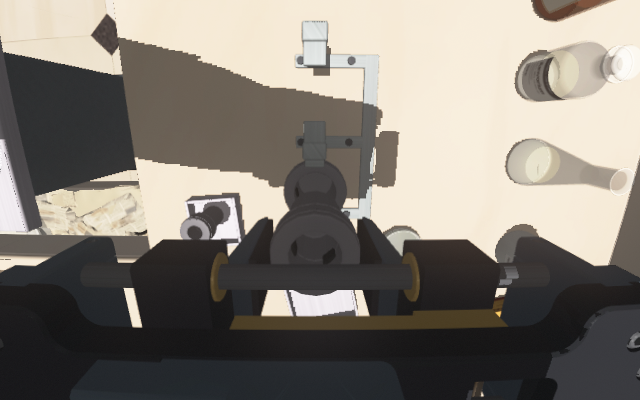

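View pics/o2_wrist.png

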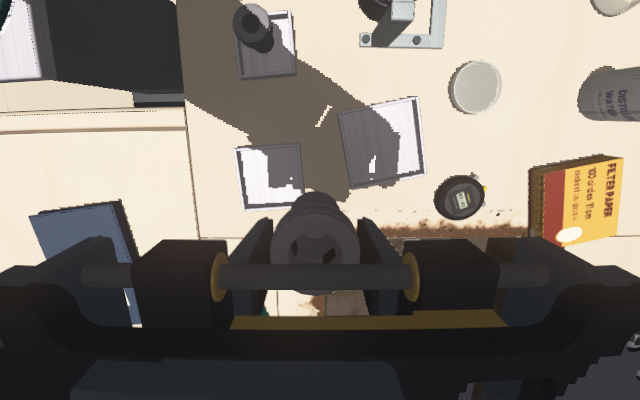

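```bash
python3 - <<'E'
from h import *
S=lambda m:print(m,[np.round(ctrl.get_state()[k],4) for k in ("t","tool_pos","wrist_force","gripper_width")])
f=grab("wrist")
m=plane(f,[269.5,175.5],.004)[0]; L=plane(f,[382,142],.02)[0]; print(m,L, plane(f,[[237,146],[298,143],[304,203],[246,211]],.022).mean(0),plane(f,[[339,113],[414,96],[425,171],[350,190]],.022).mean(0))
m=plane(f,[[237,146],[298,143],[304,203],[246,211]],.022).mean(0)
assert np.hypot(m[0]-.454,m[1]+.298)<.012
ctrl.move_linear([m[0],m[1],.20],v=.15)
ctrl.move_linear([m[0],m[1],.095],v=.12)
print(ctrl.move_linear([m[0],m[1],.074],v=.03,force_limit=3)); S("dn")
f=grab("wrist","p_wrist")
E
```

```text
[ 0.45780358 -0.29492493  0.004     ] [ 0.60664795 -0.2479322   0.02      ] [ 0.46291162 -0.29305253  0.022     ] [ 0.60647264 -0.24996235  0.022     ]
True
dn [np.float64(37.3), array([ 0.4629, -0.2931,  0.079 ]), array([0.9777, 0.3241, 1.0741]), np.float64(0.5895)]
```

View pics/p_wrist.png

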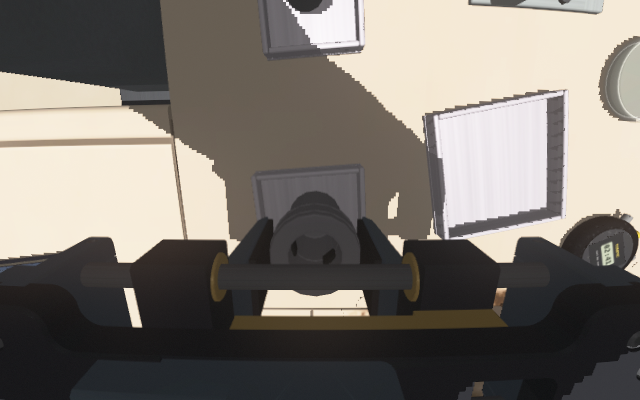

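```bash
python3 - <<'E'
from h import *
S=lambda m:print(m,[np.round(ctrl.get_state()[k],4) for k in ("t","tool_pos","wrist_force","gripper_width")])
ctrl.gripper_open()
x,y=ctrl.get_state()["tool_pos"][:2]
ctrl.move_linear([x,y,.20],v=.15)
ctrl.move_linear([.58,-.16,.25],v=.25)
f=grab("wrist","q_wrist"); S("")
i=f["frame"][:,:,::-1].copy(); t=np.linspace(0,2*np.pi,60)
for z,r in [(.086,.035),(.086,.023)]:
    cv2.polylines(i,[np.round(4*proj(f,np.c_[r*np.cos(t),r*np.sin(t),0*t+z]+[.601,-.0747,0])).astype(int)],True,(0,0,255),1,shift=2)
cv2.imwrite("pics/q0.png",cv2.resize(i[80:230,240:440],(800,600),interpolation=cv2.INTER_CUBIC))
E
```

```text
[np.float64(39.9667), array([ 0.5789, -0.1607,  0.2492]), array([ 0.0865, -0.1891,  0.5748]), np.float64(1.0012)]
```

View pics/q_wrist.png

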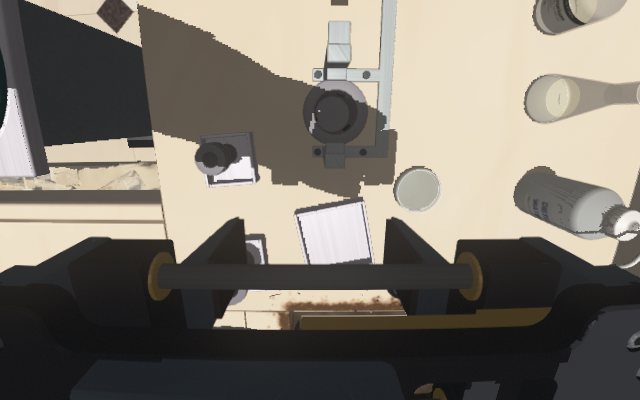

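View pics/q0.png

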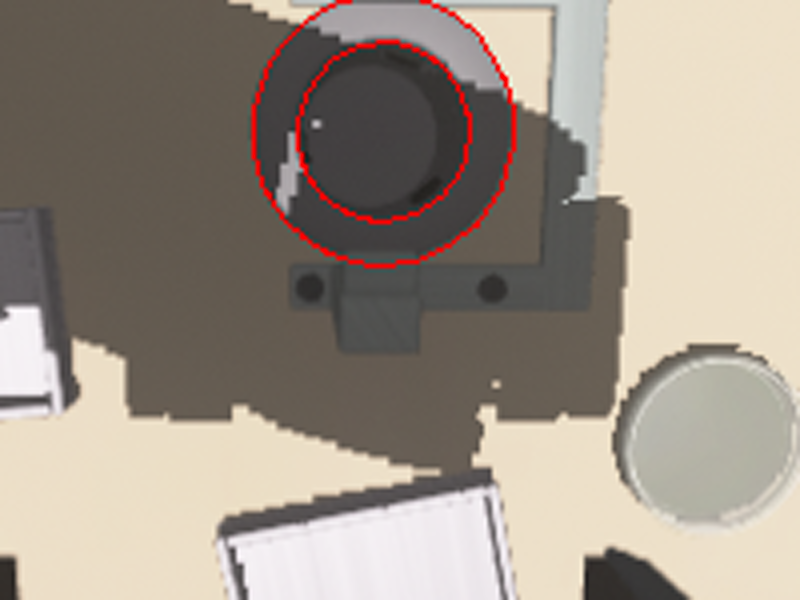

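```bash
python3 - <<'E'
from h import *
S=lambda m:print(m,[np.round(ctrl.get_state()[k],4) for k in ("t","tool_pos","wrist_force","gripper_width")])
y=-.0747
ctrl.move_linear([.601,y,.18],v=.2)
print(ctrl.move_linear([.601,y,.080],v=.1,force_limit=8)); S("dn")
ctrl.close(); S("cl")
ctrl.move_linear([.601,y,.0835],v=.03); S("lift")
print(ctrl.move_linear([.528,y,.0835],v=.08,force_limit=6)); S("out")
ctrl.move_linear([.528,y,.225],v=.15)
ctrl.move_linear([.6065,-.250,.20],v=.2)
ctrl.move_linear([.6065,-.250,.10],v=.12)
print(ctrl.move_linear([.6065,-.250,.079],v=.03,force_limit=3)); S("dn")
f=grab("wrist","r_wrist")
E
```

```text
False
dn [np.float64(41.825), array([ 0.6015, -0.0748,  0.0806]), array([ 0.3802, -0.1528,  0.3046]), np.float64(0.9987)]
cl [np.float64(42.2833), array([ 0.6011, -0.0747,  0.0803]), array([-1.3112, -0.8667,  5.0576]), np.float64(0.7681)]
lift [np.float64(42.55), array([ 0.601 , -0.0747,  0.0836]), array([-0.0461, -0.0841, -1.539 ]), np.float64(0.7687)]
False
out [np.float64(43.6083), array([ 0.5286, -0.0748,  0.0837]), array([ 0.7379, -0.4973, -1.6034]), np.float64(0.7682)]
True
dn [np.float64(47.3417), array([ 0.6061, -0.2499,  0.0839]), array([-2.2584, -0.0629,  4.0341]), np.float64(0.7661)]
```

View pics/r_wrist.png

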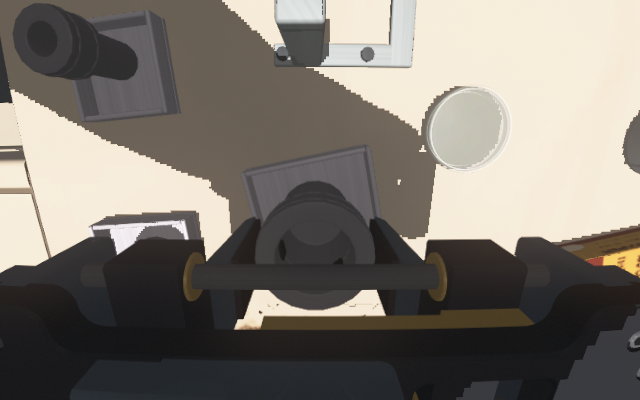

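```bash
python3 - <<'E'
from h import *
ctrl.gripper_open()
x,y=ctrl.get_state()["tool_pos"][:2]
ctrl.move_linear([x,y,.22],v=.12)
ctrl.move_linear([.50,-.34,.36],v=.25)
f=grab("wrist","s_wrist"); f=grab("top","s_top"); print(ctrl.get_state()["t"])
E
```

```text
50.2417
```

View pics/s_wrist.png

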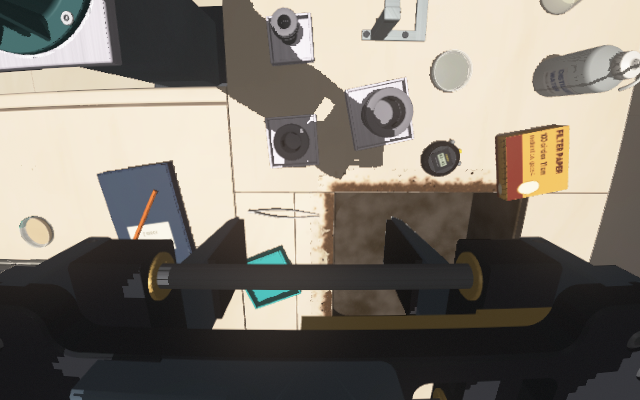

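View pics/s_top.png

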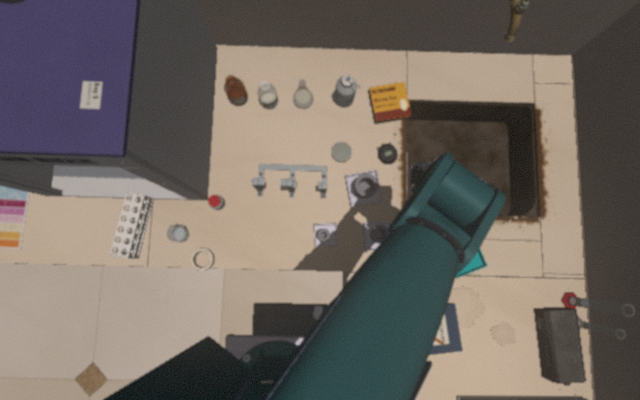

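All three sleeves stand upright, small at (285,25), medium at (292,142) and large at (386,110), each in its own tray. The bystanders have not moved.

```bash
python3 -c "
from plant import ctrl
ctrl.close_job(); print(ctrl.get_state()['t'])"
```

```text
the job is handed in; nothing more can be done
the job is handed in; nothing more can be done
```

The job is done and handed in, at about 50 s of robot time out of the 72 s allowed. I carried the nest by the small head into the tall gate and pulled the small sleeve out. The remaining pair then went into the low gate, where I pulled the medium sleeve out of the large one. The final wrist and top pictures show each sleeve upright in its own tray, with the bystanders and the turquoise look-alike where they were.

**One slip:** while I carried the pair to the low gate, the large sleeve brushed a corner of the small tray. The reading was about 2.4 N, and the pair tilted about 2–3° in the grip. I backed off, set it down on the bench, where it stood upright, and gripped it again about 4 mm further over before going on. The tray is fixed, and the small sleeve in it stayed upright.

**Checks:**
- **Seating:** each sleeve touched its tray floor within about 1 mm of the expected height.
- **Tray position:** the estimates for the medium tray differed by up to 12 mm. That is within the fit, and the last picture shows the medium sleeve inside its tray.

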